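# Set up the revolving display stand for the vase

## Task

Get the motor display stand ready for the evening: first push the wooden wedge under its low end and leave it there with the ball of the level resting between its two lines. Then take the white long-necked vase and set it down upright (no dropping) in the middle of the stand's round platter, and last turn the selector knob until its pointer clicks in at the one long mark, with the level still reading centred. Leave the other wares where they are.

Things in the scene. Friction and masses are not known exactly. Their poses are not given: they have to be found in the camera images.
- stand_base: fixed foot bar of the display stand, a flat grey case 220 x 300 mm in plan, 38 mm thick. This origin lies on the table under the middle of the case. Its +y axis runs from the case's low end to its foot end; its x axis is the case's width. The underside is 22 mm above the table at the foot end; the case pivots up and down about the foot bar, a line along x at y = +135 mm, underside height. When level its underside is 22 mm and its top 62 mm above the table everywhere
- stand: the tilting case of the stand with all it carries; origin on the pivot line (+135 mm in y from the middle), at the underside; x and y as stand_base, tilted 0.049 rad at the start so that the end at -y is low. It takes about 6 N at the low end to lift, and falls back if it is not propped
- low_edge (a point): middle of the bottom edge of the low end (-y end, 220 mm wide); about 8 mm above the table at the start, 22 mm when level. Nothing but two small corner feet (90 mm either side) hinders the wedge here
- ball (a joint): ball level: a 14 mm steel ball in an open 120 mm channel along the case's front edge (-x side); position in m along the case's +y from the middle of the channel. It runs to the low side: about -0.023 at the start, 0 when the stand is level, positive if the low end is lifted too far; about 0.47 m per rad of tilt; settles in about 1 s. The two lines stand 12 mm either side of the middle, so the ball lies between them within about 4 mm of the middle
- wedge_mid (a point): loose plain wooden wedge, 170 mm long, 50 mm wide, 0.12 kg: centre of the wedge, 9 mm above its flat underside. +x points along it to the thin toe (4 mm thick, 85 mm from here); the thick heel (32 mm) is 85 mm from here at -x; the top is a straight slope. y is across the 50 mm width. Pushed toe first under the middle of the low end along the stand's +y, it touches the edge with about 25 mm of toe under and levels the stand with about 109 mm under; it stays by friction
- wedge: the same wedge, origin on its underside centre
- vase_mid (a point): loose white vase with a long narrow neck, 140 mm high, 0.3 kg: point on its axis half-way up (70 mm above its foot), z along the axis. Belly 80 mm wide at 45 mm above the foot; neck 30 mm wide from 105 to 130 mm above the foot (grip here); lip 36 mm wide; foot 56 mm wide
- vase: the same vase, origin under its foot
- platter (a point): centre of the top of the stand's round white platter (150 mm wide, 10 mm high, with a thin dark ring 92 mm wide); z normal to it; fixed to the case, 70 mm above the table when level
- selector_grip (a point): selector knob on the low half of the case: a black bar grip 62 mm long, 18 mm wide, on a 64 mm disc, turning about the case's normal. The point is on the axis, 16 mm below the bar's top, 24 mm above the disc's base; when level about 87 mm above the table. +x lies along the bar to its pointer end (white line); grip it across y
- selector (a joint): angle of the selector in rad, growing clockwise seen from above (0 to 1.8). It clicks (up to about 0.05 N m) into four detents at 0, 0.6, 1.2 and 1.8, within 0.02, each with a white mark on the case, and stays there. The long mark is at 1.2 (the others are short). It starts at 0 or 0.6
- jar: bystander, leave: squat white lidded jar, 72 mm wide, 92 mm high
- cup_a: bystander, leave: white cup, 68 mm wide, 60 mm high
- cup_b: bystander, leave: blue cup, 72 mm wide, 65 mm high
- saucer: bystander, leave: blue saucer, 110 mm wide, 18 mm high
There are look-alikes about, which are no part of the job. What is shaped like the wedge but green or pink is not meant.

How it is judged:
By the outcome, as a careful person would: the job done as asked, in the order asked, and still so for the second after the job is handed in, with the robot touching nothing.
It also fails if it takes over 70 s, if anything falls off the work surface, if the arm or the gripper's body presses on something with over 40 N, if the wrist force passes 120 N, or if a joint passes its speed limit or range.

## Robot

A 6-joint arm with a two-finger parallel gripper is mounted at the origin on the work surface. World frame = base frame: x ahead of the robot, y to its left, z up, the work surface at z = 0. Lengths are in m, angles in degrees, forces in N, time in s.
With the tool pointing down it reaches from about 0.3 to 0.75 m from the base axis. Payload 8.5 kg.
Tool frame: the origin (TCP) lies midway between the tips of the shut fingers; the grasp point (between the pads) lies env.tcp_to_grasp behind it (env.tcp_to_grasp is the distance from the TCP to the grasp point, in m); z points along the fingers, y is the line along which they close (so a half turn about z gives the same grasp; the last joint's range is limited). The gripper opens to 85 mm and grips with 20 to 120 N. Pads are 22 mm wide; open, the fingers measure 114 mm over their backs; the gripper's body (76 mm by 85 mm) begins 54 mm behind the grasp point. The pads swing forward as they close: fully open they stand 13 mm farther back than shut.
Start: joints at [55.674, 21.807, 74.336, -0, 83.858, -12.336], TCP at [0.206, 0.51, 0.231] pointing down, gripper open.
Joint ranges: [-178.18, 178.18], [-50.72, 133.34], [12.68, 142.11], [-81.47, 261.47], [9.98, 163.14], [-165.26, 165.26]. Speed limits (degrees/s): [136.94, 136.94, 180, 180, 180, 180].

## Interface

Orientations are given as a 3x3 rotation matrix whose columns are the frame's x, y, z axes.
In Python, from rig import observe, optics, job, env gives the robot as it stands. The module is installed in compiled form; this text tells all that it offers.
- The arm moves only by the shell command python3 -m jog 'ROWS' [FORCE]. ROWS is JSON, a list of rows, each a list of 7 numbers: the turn, a rotation vector about the tool's x, y, z in rad, then the shift along the tool's x, y, z in m, then the opening in per cent of the stroke, from 0 (shut) to 100 (fully open). A call has 1 to 10 rows; each row shifts and turns the commanded pose from where the row before left it, along the tool's axes as they then stand; what a row does not reach is not made up. A row lasts 1/8 s, in which the tool goes at most 62.5 mm and 10.7 degrees, less where a joint would pass 70% of its speed; a pose out of reach is approached as far as the arm can. A call is refused whole if a number of a shift passes 0.0625 or a number of a turn 0.188, either way. A call with a gripper value outside its range is refused whole. The fingers move at their own pace and stop on an object; FORCE is the grip in N (left out, the last holds). Time passes only in rows, so rows that do not move let the fingers close. It gives the time, the measured TCP pose, the force, the opening and the grip force at its end, in the units of the state.
- observe(): the state, without advancing time (a new reading comes with each control period).
- optics.get_image(name): name is "side" or "top"; returns a dict with "pixels" (420x560x3 uint8, red, green, blue), "mtx" (3x3 intrinsics, pixels), "rvec" (rotation vector, rad) and "tvec" (3), from world to camera coordinates, as OpenCV has them. Camera axes: x right, y down, z forward; pixel columns grow to the right and rows downward; lengths in m; the calibration is good to about 2 mm. A picture is of the moment at which its call begins. There is no depth.
- job.close_job(): hands the job in; it is judged then, once.
The state is a dict: "time_s": time; "q": joint angles; "qvel": joint speeds; "joint_efforts": joint torques, N m; "position": TCP position; "tool_rot": TCP orientation; "ft_force": force on the tool from outside, world axes, zero at the start; "wrist_torque": the same for the moment, N m; "grip_width": finger opening in m; "gripper_force": force on a finger pad.
Only numpy, scipy, OpenCV 4.12 (cv2) and the standard library are available. Lean on these libraries where they do the work, as an engineer would, in place of code of your own. Each camera call takes 0.05 s, during which the arm holds its last target. There are 200 camera calls.

## Working session

There is one attempt and no reset: what is moved stays moved. The work goes in short steps, Python scripts to look and compute and a shell command to move; the robot and the scene stay as the last step left them, time stands still between calls to the robot, and variables do not carry over. Pictures are saved under pics/ and viewed, at most 11 in all, crops included, and the job is handed in when it is done.

```bash
mkdir -p pics; python3 - <<'E'
from rig import observe, optics, env
import cv2,numpy as np
for n in("side","top"):
    d=optics.get_image(n);cv2.imwrite(f"pics/{n}0.png",cv2.cvtColor(d["pixels"],cv2.COLOR_RGB2BGR))
    R=cv2.Rodrigues(d["rvec"])[0];print(n,(-R.T@np.ravel(d["tvec"])).round(3),R[2].round(2),d["mtx"][0,0])
s=observe();print(s["time_s"],s["position"],s["tool_rot"],s["grip_width"],env.tcp_to_grasp)
E
```

```text
side [-0.454 -0.886  1.129] [ 0.56  0.52 -0.65] 529.3188349983909
top [ 0.338 -0.061  1.275] [ 0.08  0.   -1.  ] 390.12630865482663
0.1 [0.20580283 0.50977027 0.2307844 ] [[-9.27236721e-01  3.74474996e-01 -7.35110995e-04]
 [ 3.74475610e-01  9.27236156e-01 -1.06239967e-03]
 [ 2.83779381e-04 -1.26037712e-03 -9.99999165e-01]] 0.08535244818897031 0.0187
```

View pics/side0.png

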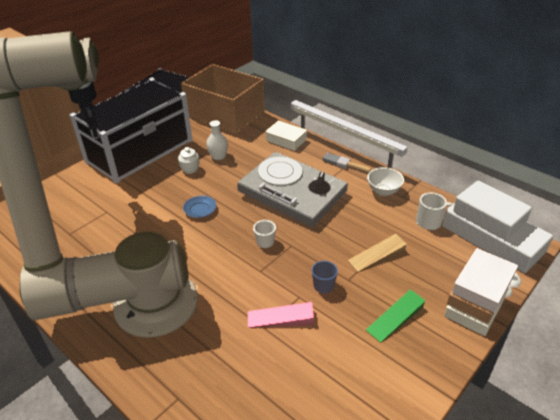

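View pics/top0.png

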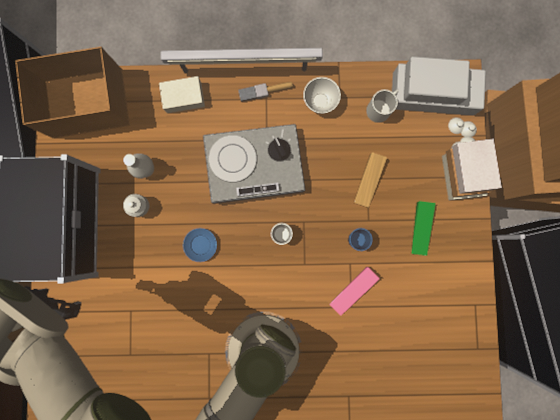

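The side view shows the tan wedge near (378,252), the vase at (217,143) and the stand around (292,187). In the top view they are at (371,180), (140,165) and (255,163). The pink and green wedges are decoys. I'll zoom in next.

```bash
cat > h.py <<'E'
from rig import observe, optics, env, job
import cv2,numpy as np
def snap(n):
    d=optics.get_image(n);d["R"]=cv2.Rodrigues(d["rvec"])[0];d["t"]=np.ravel(d["tvec"]);return d
def back(d,uv,z):
    uv=np.atleast_2d(np.float64(uv));r=np.c_[uv,np.ones(len(uv))]@np.linalg.inv(d["mtx"]).T@d["R"]
    c=-d["R"].T@d["t"];return c+r*((z-c[2])/r[:,2])[:,None]
def proj(d,P): return cv2.projectPoints(np.float64(P).reshape(-1,1,3),d["rvec"],d["t"],d["mtx"],None)[0][:,0]
def tri(a,ua,b,ub):
    P=[np.float64(d["mtx"])@np.c_[d["R"],d["t"]] for d in(a,b)]
    X=cv2.triangulatePoints(*P,np.float64(ua).reshape(2,1),np.float64(ub).reshape(2,1)).ravel();return X[:3]/X[3]
def crop(d,x0,y0,w,h,s): return cv2.resize(cv2.cvtColor(d["pixels"],cv2.COLOR_RGB2BGR)[y0:y0+h,x0:x0+w],None,fx=s,fy=s,interpolation=cv2.INTER_CUBIC)
E
python3 - <<'E'
from h import *
t=snap("top");s=snap("side")
im=np.vstack([np.hstack([crop(t,200,120,110,90,4),crop(t,345,145,50,70,4)[:280].copy()[:,:] if 0 else cv2.copyMakeBorder(crop(t,345,145,50,70,4),0,80,0,0,0)]),])
im2=np.hstack([crop(s,230,145,125,80,4),cv2.resize(crop(s,340,225,75,50,1),(140,93)) if 0 else np.zeros((320,1,3),np.uint8)])
W=max(im.shape[1],im2.shape[1]);pad=lambda a:cv2.copyMakeBorder(a,0,0,0,W-a.shape[1],0)
a=np.vstack([pad(im)[:300] if 0 else pad(im)])
c=np.hstack([np.vstack([im[:,:440],])])
out=np.zeros((600,800,3),np.uint8)
p=crop(t,200,125,110,82,3.5);out[:p.shape[0],:p.shape[1]]=p
p=crop(t,345,145,50,70,4);out[:280,390:590]=p
p=crop(s,232,150,120,75,4);out[295:595,:480]=p
p=crop(s,345,230,65,45,4.8);out[295:295+p.shape[0],485:485+p.shape[1]]=p
p=crop(t,115,145,45,75,3.7);out[:p.shape[0],600:600+p.shape[1]]=p
cv2.imwrite("pics/z1.png",out)
E
```

```text
(no output)
```

View pics/z1.png

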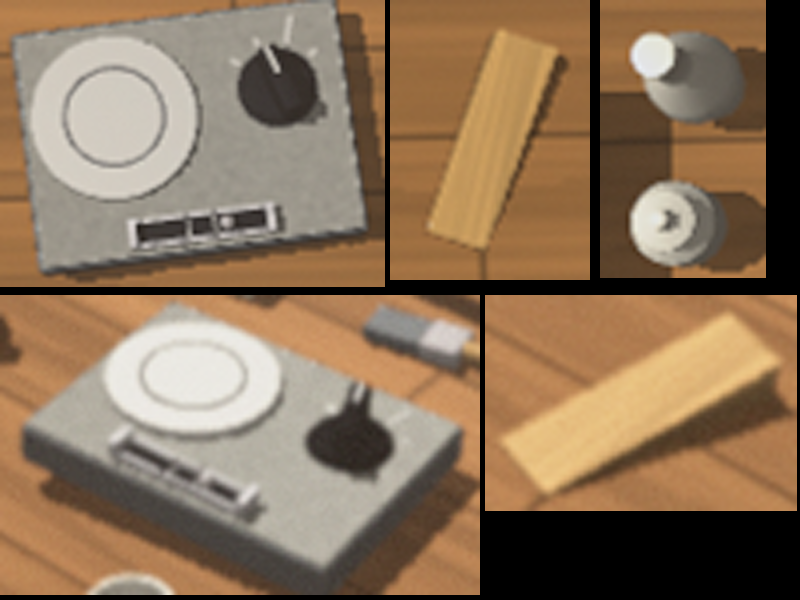

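The tan wedge's thick heel is at the far end (+x) and its toe points toward the robot. The stand's low end is at -y. The knob pointer sits one detent before the long mark, so it is at 0.6. Next I'll fit the poses.

```bash
cat >> h.py <<'E'
def Rz(a): return np.array([[np.cos(a),-np.sin(a),0],[np.sin(a),np.cos(a),0],[0,0,1]])
def Rx(a): return cv2.Rodrigues(np.array([a,0,0.]))[0]
def standpt(p,tilt,L):  # L: local pts rel. pivot; p=x,y,yaw of base middle
    L=np.atleast_2d(L); return (Rz(p[2])@((Rx(tilt)@L.T).T+[0,.135,.022]).T).T+[p[0],p[1],0]
E
python3 - <<'E'
from h import *
from scipy.optimize import least_squares as ls
t=snap("top");s=snap("side")
T=lambda a,ox,oy,x0,y0,k:(np.float64(a)-[ox,oy])/k+[x0,y0]
# stand: world y~ +y stand (left in top)
ct=T([(13,38),(333,0),(367,232),(42,272)],0,0,200,125,3.5)   # far-foot, far-low, near-low, near-foot
cs=T([(175,305),(462,432),(325,570),(25,432)],0,295,232,150,4)
L=np.array([[.11,.015,.04],[.11,-.285,.04],[-.11,-.285,.04],[-.11,.015,.04]])
f=lambda p:np.r_[(proj(t,standpt(p,.049,L))-ct).ravel(),(proj(s,standpt(p,.049,L))-cs).ravel()]
r=ls(f,[.5,-.0,.1]);p=r.x;print("stand",p.round(4),"res",r.fun.round(1))
# wedge
wt=T([(427,230),(484,248),(558,48),(500,30)],390,0,345,145,4)
ws=T([(502,440),(550,494),(780,360),(730,313)],485,295,345,230,4.8)
def wp(q): return (Rz(q[2])@np.array([[.085,.025,.004],[.085,-.025,.004],[-.085,-.025,.032],[-.085,.025,.032]]).T).T+[q[0],q[1],0]
f=lambda q:np.r_[(proj(t,wp(q))-wt).ravel(),(proj(s,wp(q))-ws).ravel()]
r=ls(f,[.5,-.35,np.pi]);q=r.x;print("wedge",q.round(4),np.degrees(q[2]),r.fun.round(1))
vt=T((652,55),600,0,115,145,3.7);print("vase lip",vt,tri(t,vt,s,(215,125)),back(t,vt,.14),back(s,(215,125),.14))
pc=T((114,117),0,0,200,125,3.5);ps=T((193,375),0,295,232,150,4);X=tri(t,pc,s,ps);print("platter",X,back(t,pc,.066))
kc=T((278,87),0,0,200,125,3.5);print("knob disc",back(t,kc,.065))
loc=lambda X:Rz(p[2]).T@(np.ravel(X)-[p[0],p[1],0]);print("loc platter",loc(back(t,pc,.066)),"knob",loc(back(t,kc,.065)))
print("low edge",standpt(p,.049,[0,-.285,0]),standpt(p,0,[0,-.285,0]))
for n,px in(("cup_a",(282,234)),("cup_b",(361,240)),("jar",(135,203)),("mug",(383,105)),("bowl",(322,96))):print(n,back(t,px,.05).round(3))
E
```

```text
stand [0.5906 0.019  0.1178] res [-0.4 -0.8  1.7 -1.1  1.5 -0.  -0.3  0.8 -1.1 -1.4  1.  -1.  -0.3  1.3
 -2.3 -1.4]
wedge [ 0.5386 -0.3557  2.7613] 158.21174946608454 [ 13.6   4.3 -15.   -5.6 -14.   -5.4  15.1   4.5   8.4  10.8 -10.9 -11.7
  -9.8  -9.2  10.8  11. ]
vase lip [129.05405405 159.86486486] [0.59372244 0.38563782 0.12982766] [[0.58983644 0.3831302  0.14      ]] [[0.58381308 0.3717543  0.14      ]]
platter [0.60578896 0.08508737 0.06764929] [[0.60501857 0.08637009 0.066     ]]
knob disc [[ 0.62998984 -0.06143088  0.065     ]]
loc platter [0.02220517 0.06525424 0.066     ] knob [ 0.02962594 -0.08445755  0.065     ]
low edge [[ 0.60823514 -0.12966223  0.00804059]] [[ 0.60827536 -0.13000193  0.022     ]]
cup_a [[ 0.365 -0.065  0.05 ]]
cup_b [[ 0.342 -0.312  0.05 ]]
jar [[0.471 0.398 0.05 ]]
mug [[ 0.774 -0.397  0.05 ]]
bowl [[ 0.808 -0.202  0.05 ]]
```

```bash
cat >> h.py <<'E'
def togo(P,yaw=None,s=None):  # tool-frame shift to world TCP point P (and turn about tool z to reach tool-x yaw)
    s=s or observe();R=s["tool_rot"];d=R.T@(np.float64(P)-s["position"]);a=np.degrees(np.arctan2(R[1,0],R[0,0]))
    print("pos",np.round(s["position"],4),"yaw",a.round(2),"shift",d.round(4),"turn z",None if yaw is None else round(float(np.radians(((a-yaw)+180)%360-180)),4),"t",s["time_s"],"F",np.round(s["ft_force"],1),"w",round(s["grip_width"],4))
E
python3 - <<'E'
from h import *
from scipy.optimize import least_squares as ls
t=snap("top");s=snap("side")
T=lambda a,ox,oy,x0,y0,k:(np.float64(a)-[ox,oy])/k+[x0,y0]
wt=T([(484,248),(427,230),(500,30),(558,48)],390,0,345,145,4)
ws=T([(550,494),(502,440),(730,313),(780,360)],485,295,345,230,4.8)
def wp(q): return (Rz(q[2])@np.array([[.085,.025,.004],[.085,-.025,.004],[-.085,-.025,.032],[-.085,.025,.032]]).T).T+[q[0],q[1],0]
f=lambda q:np.r_[(proj(t,wp(q))-wt).ravel(),(proj(s,wp(q))-ws).ravel()]
r=ls(f,[.54,-.355,2.76]);q=r.x;print("wedge",q.round(4),np.degrees(q[2]),r.fun.round(1))
g=q[:2]-.062*np.r_[np.cos(q[2]),np.sin(q[2])];print("grip",g);togo([*g,.12],np.degrees(q[2]))
E
```

```text
wedge [ 0.5382 -0.3562  2.7959] 160.19567078652634 [ 0.5 -0.1  0.2 -0.5 -0.3 -0.9 -0.  -0.5 -0.7  0.3 -0.6  0.4 -0.1  0.2
  0.1  0.6]
grip [ 0.5965798  -0.37719941]
pos [0.2059 0.5099 0.2312] yaw 158.01 shift [-0.6944 -0.6763  0.1113] turn z -0.0382 t 0.4 F [-0.3 -0.2  0.7] w 0.0854
```

```bash
python3 -m jog '[[0,0,0,-0.04,-0.039,0,100],[0,0,0,-0.04,-0.039,0,100],[0,0,0,-0.04,-0.039,0,100],[0,0,0,-0.04,-0.039,0,100],[0,0,0,-0.04,-0.039,0,100],[0,0,0,-0.04,-0.039,0,100],[0,0,0,-0.04,-0.039,0,100],[0,0,0,-0.04,-0.039,0,100],[0,0,0,-0.04,-0.039,0,100],[0,0,0,-0.04,-0.039,0,100]]' && python3 -m jog '[[0,0,0,-0.04,-0.039,0,100],[0,0,0,-0.04,-0.039,0,100],[0,0,0,-0.04,-0.039,0,100],[0,0,0,-0.04,-0.039,0,100],[0,0,0,-0.04,-0.039,0,100],[0,0,0,-0.04,-0.039,0.02,100],[0,0,0,-0.04,-0.039,0.03,100],[0,0,-0.038,0,0,0.03,100],[0,0,0,0,0,0.03,100],[0,0,0,0,0,0,100]]' && python3 -c "
from h import *
togo([.5966,-.3772,.012],160.2)"
```

```text
time_s: 1.65
position: [0.4313, -0.0033, 0.2315]
tool_rot: [[-0.927, 0.375, 0.001], [0.375, 0.927, -0.0], [-0.001, 0.0, -1.0]]
ft_force: [1.1, 0.8, -0.1]
grip_width: 0.0853
gripper_force: 0.0
time_s: 2.9
position: [0.587, -0.3581, 0.1194]
tool_rot: [[-0.941, 0.339, -0.004], [0.339, 0.941, 0.003], [0.005, 0.002, -1.0]]
ft_force: [-0.2, 0.5, 0.9]
grip_width: 0.0858
gripper_force: 0.0
pos [ 0.587  -0.3581  0.1194] yaw 160.18 shift [-0.016  -0.0149  0.1073] turn z -0.0004 t 2.9 F [-0.2  0.5  0.9] w 0.0858
```

```bash
python3 -m jog '[[0,0,0,-0.016,-0.015,0.03,100],[0,0,0,0,0,0.04,100],[0,0,0,0,0,0.03,100],[0,0,0,0,0,0.015,100],[0,0,0,0,0,0,100],[0,0,0,0,0,0,40],[0,0,0,0,0,0,40],[0,0,0,0,0,0,40],[0,0,0,0,0,0,40],[0,0,0,0,0,0,40]]' 40 && python3 -c "
from h import *
s=snap('side');t=snap('top');import cv2
cv2.imwrite('pics/g1.png',np.hstack([crop(s,320,190,100,100,4),crop(t,330,110,100,100,4)]))
a=np.radians(96.75);u=np.array([np.cos(a),np.sin(a)]);e=np.array([.6083,-.1297])
print('pre',e-u*(.147+.03))
togo([*(e-u*(.147+.03)),.008],96.75)"
```

```text
time_s: 4.15
position: [0.5985, -0.3786, 0.0085]
tool_rot: [[-0.941, 0.339, 0.002], [0.339, 0.941, -0.002], [-0.003, -0.001, -1.0]]
ft_force: [0.2, 0.7, 6.4]
grip_width: 0.0493
gripper_force: 42.6
pre [ 0.62910412 -0.30547312]
pos [ 0.5985 -0.3786  0.0085] yaw 160.19 shift [-0.004   0.0792  0.0004] turn z 1.1072 t 4.25 F [ 0.3 -0.1  6.5] w 0.0491
```

View pics/g1.png

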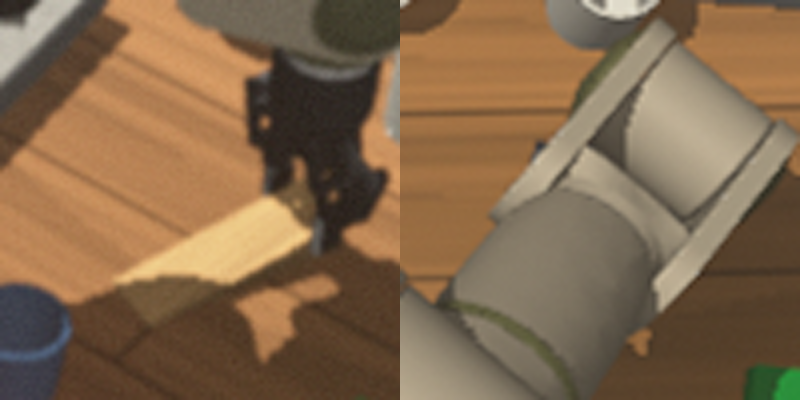

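The wedge is gripped near its heel, with the toe free toward lower left (side crop 130,290). Next: lift slightly, turn, and line up with the low end.

```bash
python3 -m jog '[[0,0,0,0,0,-0.018,40],[0,0,0.1845,0,0,0,40],[0,0,0.1845,0,0,0,40],[0,0,0.1845,0,0,0,40],[0,0,0.1845,0,0,0,40],[0,0,0.1845,0,0,0,40],[0,0,0.1845,0,0,0,40],[0,0,0,0,0,0,40]]' && python3 -c "
from h import *
togo([.6291,-.3055,.012],96.75)"
```

```text
time_s: 5.25
position: [0.598, -0.3784, 0.0257]
tool_rot: [[-0.119, 0.993, 0.0], [0.993, 0.119, -0.001], [-0.001, 0.0, -1.0]]
ft_force: [0.2, -0.1, -2.0]
grip_width: 0.0493
gripper_force: 41.8
pos [ 0.598  -0.3784  0.0257] yaw 96.86 shift [0.0686 0.0396 0.0136] turn z 0.002 t 5.25 F [ 0.2 -0.1 -2. ] w 0.0493
```

```bash
python3 -m jog '[[0,0,0.002,0.03,0.02,0,40],[0,0,0,0.0386,0.0196,0,40],[0,0,0,0,0,0.01,40],[0,0,0,0,0,0.006,40],[0,0,0,0,0,0,40]]' && python3 -c "
from h import *
togo([.6291,-.3055,.008],96.75)
s=snap('side');t=snap('top');import cv2
cv2.imwrite('pics/g2.png',np.hstack([crop(s,270,150,130,120,3.2),crop(t,250,100,120,120,3.2)]))"
```

```text
time_s: 5.88
position: [0.6288, -0.3066, 0.0087]
tool_rot: [[-0.116, 0.993, -0.0], [0.993, 0.116, -0.0], [-0.0, -0.0, -1.0]]
ft_force: [0.2, 0.2, -1.2]
grip_width: 0.0492
gripper_force: 41.7
pos [ 0.6288 -0.3066  0.0087] yaw 96.67 shift [0.001  0.0004 0.0007] turn z -0.0015 t 5.875 F [ 0.2  0.2 -1.2] w 0.0492
```

View pics/g2.png

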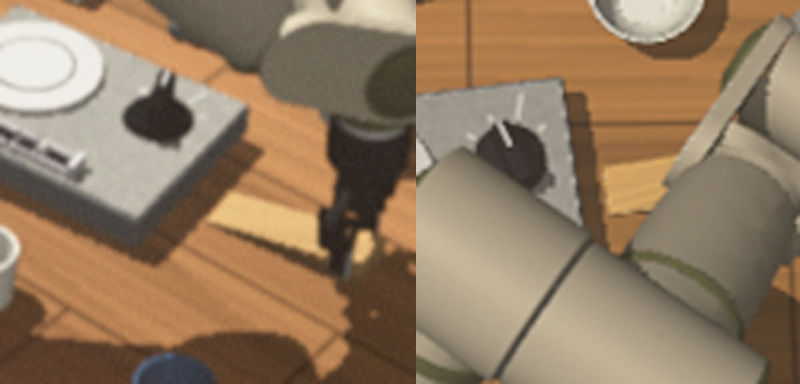

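The wedge lies just short of the low end's middle with its toe pointing in (top crop 606,190). Time to push.

```bash
python3 -m jog '[[0,0,0,0.02,0,0.001,40],[0,0,0,0.02,0,0,40],[0,0,0,0.02,0,0,40]]' && python3 -m jog '[[0,0,0,0.015,0,0,40],[0,0,0,0.015,0,0,40],[0,0,0,0,0,0,40]]' && python3 -m jog '[[0,0,0,0.015,0,0,40],[0,0,0,0.015,0,0,40],[0,0,0,0,0,0,40]]' && python3 -c "
from h import *
togo([.6291,-.3055,.008],96.75)
s=snap('side');t=snap('top');import cv2
cv2.imwrite('pics/g3.png',np.hstack([crop(s,240,150,120,100,3.3),crop(t,200,110,120,100,3.3)]))"
```

```text
time_s: 6.35
position: [0.6225, -0.246, 0.0085]
tool_rot: [[-0.116, 0.993, 0.002], [0.993, 0.116, -0.002], [-0.003, 0.001, -1.0]]
ft_force: [1.4, -10.2, -0.5]
grip_width: 0.0493
gripper_force: 41.9
time_s: 6.72
position: [0.619, -0.2152, 0.0084]
tool_rot: [[-0.117, 0.993, 0.001], [0.993, 0.117, -0.001], [-0.001, 0.001, -1.0]]
ft_force: [1.5, 0.0, 4.8]
grip_width: 0.0493
gripper_force: 42.4
time_s: 7.1
position: [0.6156, -0.1858, 0.0084]
tool_rot: [[-0.116, 0.993, 0.001], [0.993, 0.116, -0.001], [-0.001, 0.001, -1.0]]
ft_force: [1.3, -2.6, 5.7]
grip_width: 0.0495
gripper_force: 42.5
pos [ 0.6156 -0.1858  0.0084] yaw 96.68 shift [-0.1204 -0.0005  0.0006] turn z -0.0012 t 7.1 F [ 1.3 -2.6  5.7] w 0.0495
```

View pics/g3.png

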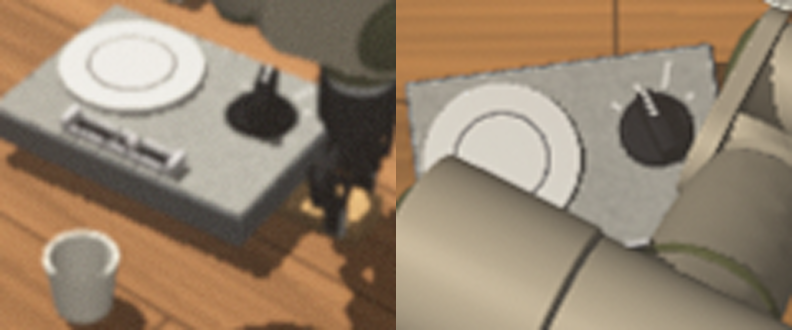

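The wedge is about 90 mm under and the stand is visibly flatter (channel in side crop from 70,118 to 180,170). I'll set up a numeric reading of the ball along the channel.

```bash
python3 -m jog '[[0,0,0,0.008,0,0,40],[0,0,0,0.006,0,0,40],[0,0,0,0,0,0,40],[0,0,0,0,0,0,40],[0,0,0,0,0,0,40],[0,0,0,0,0,0,40],[0,0,0,0,0,0,40],[0,0,0,0,0,0,40]]' && cat >> h.py <<'E'
def prof(d,img,a,b,n=60,hw=1.0):  # brightness along pixel line a-b
    a,b=np.float64(a),np.float64(b);v=(b-a)/np.linalg.norm(b-a);nrm=np.array([-v[1],v[0]])
    out=[]
    for o in np.linspace(-hw,hw,5):
        P=(a+np.linspace(0,1,n)[:,None]*(b-a)+o*nrm).astype(np.float32)
        out.append(cv2.remap(img,P[:,0][None],P[:,1][None],cv2.INTER_CUBIC)[0])
    return np.mean(out,0)
E
python3 - <<'E'
from h import *
s=snap("side");P=np.array([-.0865,.135,.045])
g0=cv2.imread("pics/side0.png",0).astype(np.float32);g=cv2.cvtColor(s["pixels"],cv2.COLOR_RGB2GRAY).astype(np.float32)
p=[.5906,.019,.1178]
L=lambda y:[-.0865,y-.135,.047]
t=snap("top")
ends=(np.float64([(132,232),(278,218)]))/3.5+[200,125]
loc=lambda X:(Rz(p[2]).T@(X-[p[0],p[1],0]).T).T
print(loc(back(t,ends,.065)), "side ends",(np.float64([(118,440),(250,500)])-[0,295])/4+[232,150])
mid=loc(back(t,ends,.065)).mean(0)
ys=np.linspace(-.06,.06,41)
for nm,img,tilt in(("t0",g0,.049),("now",g,.005)):
    px=proj(s,standpt(p,tilt,[[mid[0],mid[1]+y-.135,.045] for y in ys]))
    print(nm,px[0],px[-1]);pr=[prof(s,img,px[0]+[0,o],px[-1]+[0,o],41,.3).astype(int) for o in(-3,-2,-1,0,1,2,3)]
    for r in pr:print(' '.join(f"{v:3d}" for v in r))
cv2.imwrite("pics/b1.png",np.vstack([cv2.resize(cv2.imread("pics/side0.png")[180:212,256:301],None,fx=9,fy=9,interpolation=cv2.INTER_CUBIC),crop(s,256,178,45,32,9)]))
E
```

```text
time_s: 8.2
position: [0.6142, -0.1734, 0.0084]
tool_rot: [[-0.116, 0.993, 0.002], [0.993, 0.116, -0.002], [-0.002, 0.001, -1.0]]
ft_force: [1.3, -7.1, 4.2]
grip_width: 0.0495
gripper_force: 42.3
[[-0.08305751  0.06241955  0.065     ]
 [-0.08818626 -0.06848999  0.065     ]] side ends [[261.5  186.25]
 [294.5  201.25]]
t0 [293.8138066  203.32865649] [263.08305802 188.68194141]
185 219 208 163 125 114 114 116 109 109 113 111 126 157 184 183 149 113 107 111 113 118 118 124 122 113 116 119 119 121 119 119 117 113 113 111 112 114 104  98 121
135 190 214 186 126  79  64  65  64  61  62  70  87 115 144 161 148 113  82  71  70  70  77  94 109 103  81  70  71  69  68  66  67  62  62  64  68  67  69  73  87
103 137 181 185 148  95  77  66  71  71  69  72  83 102 121 133 136 124  99  73  65  62  66  76  96 116 102  71  57  62  67  69  68  70  68  70  74  70  72  74  77
 91 105 127 149 151 135 124 120 122 126 122 122 126 131 140 139 138 140 139 115 106 105 101 107 111 131 143 120  88  95 114 119 115 119 121 119 123 124 123 125 115
 86  95 103 114 134 150 152 156 158 154 154 154 156 157 157 161 1
[... 934 characters left out ...]
  71  64  68  72  70  75  80  82  81  74  80
 99 104 114 139 146 142 134 130 136 135 123 121 117 113 118 126 132 140 141 120 111 126 133 137 147 160 153 120  97 111 118 110 109 120 124 128 134 137 135 131 112
 90  97 103 113 127 140 155 161 163 165 156 144 145 147 150 158 162 161 165 159 139 146 151 151 155 167 168 147 122 130 146 145 139 144 159 163 162 165 165 163 149
 90  92 104 113 119 125 133 142 142 141 141 138 136 137 142 143 146 146 144 143 139 134 139 142 139 141 145 140 127 127 131 140 137 134 143 147 145 148 152 146 140
110 104 120 130 130 126 126 134 130 132 138 138 136 137 137 142 142 129 133 138 134 134 135 138 138 133 127 132 136 135 135 140 142 137 137 131 132 139 146 148 142
```

View pics/b1.png

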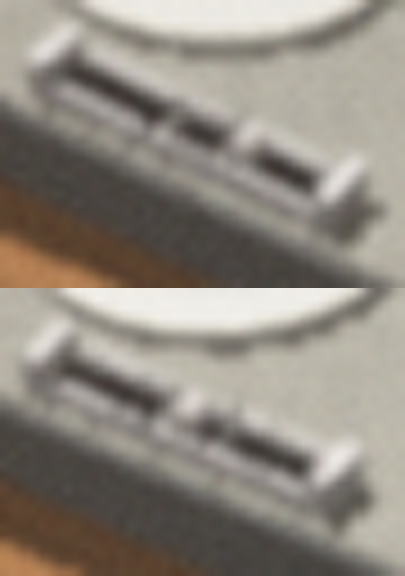

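The ball moved about 23 mm from its start and now lies near the middle (lower half, about 185,405, between lines at roughly 160 and 215). I'll release and lift away, then fix the vase position numerically.

```bash
python3 -m jog '[[0,0,0,0,0,0,100],[0,0,0,0,0,0,100],[0,0,0,0,0,0,100],[0,0,0,0,0,-0.02,100],[0,0,0,0,0,-0.06,100],[0,0,0,0,0,-0.06,100],[0,0,0,-0.01,0,-0.06,100],[0,0,0,0,-0.06,-0.02,100],[0,0,0,0,-0.06,0,100],[0,0,0,0,0,0,100]]' && python3 - <<'E'
from h import *
t=snap("top");s=snap("side")
print("lip top",back(t,(129.05,159.9),.14),"belly",back(t,(141.2,166.1),.05),"chest",back(t,[(97,157),(97,280)],0.),back(t,[(97,157),(68,157)],.2))
g=cv2.cvtColor(s["pixels"],cv2.COLOR_RGB2GRAY);print(g[116:164,200:234:2]) 
gt=cv2.cvtColor(t["pixels"],cv2.COLOR_RGB2GRAY);print(gt[150:180,120:156:2])
cv2.imwrite("pics/s2.png",cv2.cvtColor(s["pixels"],cv2.COLOR_RGB2BGR));cv2.imwrite("pics/t2.png",cv2.cvtColor(t["pixels"],cv2.COLOR_RGB2BGR))
p=[.5906,.019,.1178];ys=np.linspace(-.06,.06,41)
px=proj(s,standpt(p,.0,[[-.0856,-.003+y-.135,.045] for y in ys]))
for o in(-3,-2,-1):print(prof(s,g.astype(np.float32),px[0]+[0,o],px[-1]+[0,o],41,.3).astype(int))
E
```

```text
time_s: 9.55
position: [0.493, -0.1955, 0.2277]
tool_rot: [[-0.114, 0.994, -0.002], [0.994, 0.114, 0.001], [0.001, -0.002, -1.0]]
ft_force: [-0.4, -0.8, 0.9]
grip_width: 0.0849
gripper_force: 0.0
lip top [[0.58973141 0.3831408  0.14      ]] belly [[0.58900555 0.37941306 0.05      ]] chest [[0.63249009 0.54458544 0.        ]
 [0.22818968 0.53668796 0.        ]] [[0.58625162 0.44955194 0.2       ]
 [0.58770932 0.53083581 0.2       ]]
[[ 75  71  75  73  71  71  73  78  76  75  77  82  82  78  83  80  78]
 [ 77  77  74  76  75  75  72  77  72  76  79  82  78  80  79  79  79]
 [ 73  78  72  75  72  74  71  68  72  76  80  79  79  80  79  79  78]
 [ 73  77  75  74  75  74  76  91  97  80  77  74  80  84  79  78  83]
 [ 75  78  80  78  74  78 126 163 180 128  75  77  78  80  81  80  84]
 [ 73  75  79  82  80 122 213 232 238 207  88  76  78  81  76  78  82]
 [ 73  76  76  82  80 193 246 248 248 243 113  74  73  78  77  78  81]
 [ 78  70  74  76  85 226 249 249 248 245 119  76  75  77  76  78  79]
 [105  81  70  75  77 208 247 247 247 222  94  77  76  74  74  80  80]
 [128 116  89  81  70 147
[... 4799 characters left out ...]
  90 108 101  98  88  93  71  69  68  69  69]
 [ 70  68  71  71  70  72  71  97 113 101 100  99 112  63  66  68  70  69]
 [ 70  71  70  70  70  71  70  95 115 114 117 116 118  90  84  66  68  68]]
[191 220 208 175 144 129 128 127 125 123 121 122 131 134 130 126 126 124
 125 141 174 211 219 189 150 127 124 128 127 126 132 130 130 136 130 128
 127 122 118 110 121]
[138 186 212 191 136  91  75  77  82  77  75  78  75  76  85  96 107 101
  87  93 127 163 190 188 157 119  90  81  80  80  76  74  74  78  78  79
  80  77  77  86  96]
[105 134 176 193 155 107  74  69  76  70  69  70  65  62  67  79  97  99
  80  74  95 118 136 151 151 138 104  71  65  67  68  63  66  67  70  75
  78  80  76  74  87]
```

```bash
python3 -m jog '[[0,0,0,0.056,0.016,0,100],[0,0,0,0.056,0.016,0,100],[0,0,0,0.056,0.016,0,100],[0,0,0,0.056,0.016,0,100],[0,0,0,0.056,0.016,0,100],[0,0,0,0.056,0.016,0,100],[0,0,0,0.056,0.016,0,100],[0,0,0,0.056,0.016,0,100],[0,0,0,0.056,0.016,0,100],[0,0,0,0.056,0.016,0,100]]' && python3 -m jog '[[0,0,0,0,0,0,100],[0,0,0,0,0,0,100]]' && python3 - <<'E'
from h import *
t=snap("top")
a=cv2.imread("pics/s2.png",0)
class _:pass
s=snap("side");print(back(s,(214.7,123.2),.14))
togo([.590,.382,.097],96.75)
# ball from top view: profile along channel
g=cv2.cvtColor(t["pixels"],cv2.COLOR_RGB2GRAY);g0=cv2.imread("pics/top0.png",0)
a,b=[np.float64(v)/3.5+[200,125] for v in((132,232),(278,218))]
for im in(g0,g):
  for o in(-1,0,1):print(prof(t,im.astype(np.float32),a+[0,o],b+[0,o],44,.3).astype(int))
E
```

```text
time_s: 10.9
position: [0.5908, 0.3819, 0.2268]
tool_rot: [[-0.117, 0.993, 0.0], [0.993, 0.117, 0.0], [0.0, 0.0, -1.0]]
ft_force: [0.6, -0.9, 0.2]
grip_width: 0.0853
gripper_force: 0.0
time_s: 11.15
position: [0.5906, 0.3791, 0.2267]
tool_rot: [[-0.117, 0.993, -0.001], [0.993, 0.117, -0.0], [-0.0, -0.001, -1.0]]
ft_force: [1.5, 0.2, -0.5]
grip_width: 0.0858
gripper_force: 0.0
[[0.59137174 0.38144654 0.14      ]]
pos [0.5908 0.3779 0.2276] yaw 96.59 shift [ 0.0042 -0.0003  0.1306] turn z -0.0028 t 11.25 F [-0.   0.  -0.5] w 0.0855
[200  80  36  47  51  54  53  52  52  54  57  57  58  56  52  64 106  99
  47  56  56  56  55  94 108  90 159 196 167 122  59  50  54  55  55  54
  55  55  41  98 195 205 120  75]
[199  95  43  51  57  59  59  58  58  58  57  57  57  56  51  63 114 107
  47  57  56  53  52  85 111  94 123 165 152 108  53  42  49  50  51  52
  53  53  35  90 194 212 128  66]
[201 119  49  43  53  55  53  52  51  50  48  50  55  56  50  65 132 119
  31  44  50  58  57  72 105 103  69 103 104  77  61  57  59  63  59  58
  61  64  62 102 185 212 139  73]
[ 67  42  42  44  43  43  43  44  44  44  44  45  46  43  50  76  69  57
 153 211 192 135  80  60  69  56  57  58  57  57  57  57  57  56  55  56
  56  43  84 178 213 142  76  96]
[ 80  49  44  45  45  45  45  46  45  44  45  45  46  45  48  66  62  53
 128 177 167 120  71  65  76  52  53  52  52  49  47  47  47  49  53  54
  53  42  67 151 208 155  83  93]
[ 90  49  39  44  43  42  43  42  41  41  42  46  45  44  48  65  61  35
  66 107 112  90  65 102 116  57  72  80  76  76  84  85  76  69  81  93
  88  84 104 163 206 164  90  91]
```

The top view puts the ball within about 1 mm of centre. Now to grasp the vase.

```bash
python3 -m jog '[[0,0,0,0.004,0,0.05,100],[0,0,0,0,0,0.05,100],[0,0,0,0,0,0.02,100],[0,0,0,0,0,0.0105,100],[0,0,0,0,0,0,100],[0,0,0,0,0,0,20],[0,0,0,0,0,0,20],[0,0,0,0,0,0,20],[0,0,0,0,0,0,20],[0,0,0,0,0,0,20]]' 40 && python3 -m jog '[[0,0,0,0,0,-0.015,20],[0,0,0,0,0,-0.03,20],[0,0,0,0,0,-0.05,20],[0,0,0,0,0,-0.03,20],[0,0,0,0,0,0,20]]' && python3 - <<'E'
from h import *
s=snap("side");t=snap("top");togo([.605,.0864,.2],96.75)
cv2.imwrite("pics/v1.png",np.hstack([crop(s,170,60,110,120,3.5),crop(t,90,110,110,120,3.5)]))
E
```

```text
time_s: 12.5
position: [0.5904, 0.3828, 0.0977]
tool_rot: [[-0.116, 0.993, 0.001], [0.993, 0.116, 0.001], [0.0, 0.002, -1.0]]
ft_force: [1.6, -0.6, 4.9]
grip_width: 0.0311
gripper_force: 37.7
time_s: 13.12
position: [0.5903, 0.3829, 0.2245]
tool_rot: [[-0.116, 0.993, 0.004], [0.993, 0.116, 0.002], [0.001, 0.004, -1.0]]
ft_force: [0.3, -0.0, -4.1]
grip_width: 0.0309
gripper_force: 38.4
pos [0.5894 0.3824 0.2203] yaw 96.65 shift [-0.2958 -0.0187  0.0206] turn z -0.0018 t 13.225 F [-0.5  0.4 -3.7] w 0.0307
```

View pics/v1.png

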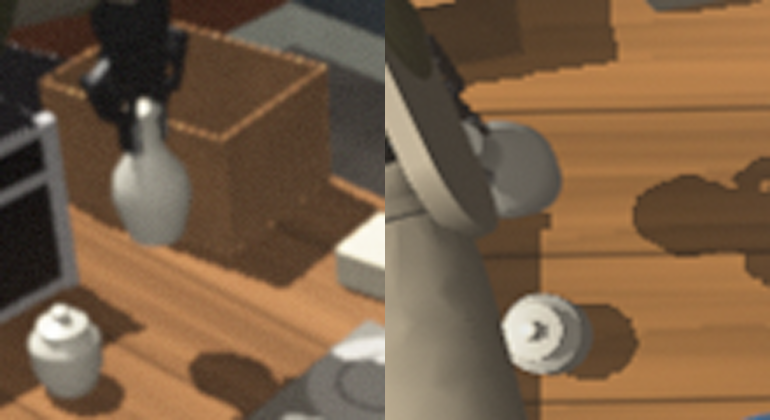

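The vase is held upright (side crop 150,190), and the jar is undisturbed. Now I'll locate the levelled platter precisely.

```bash
python3 - <<'E'
from h import *
for n in("top","side"):
    d=snap(n);hsv=cv2.cvtColor(d["pixels"],cv2.COLOR_RGB2HSV);m=((hsv[...,2]>(205 if n=="top" else 200))&(hsv[...,1]<45)).astype(np.uint8)
    c=proj(d,[[.605,.086,.07]])[0];w=np.zeros_like(m);cv2.circle(w,tuple(int(round(v)) for v in c),36,1,-1)
    C=max(cv2.findContours(m*w,cv2.RETR_EXTERNAL,cv2.CHAIN_APPROX_NONE)[0],key=cv2.contourArea)
    C=cv2.convexHull(C);e=cv2.fitEllipse(C);print(n,c,e,back(d,e[0],.07))
    # direct circle fit: back-project contour to plane z=.07
    W=back(d,C[:,0],.07)[:,:2];A=np.c_[2*W,np.ones(len(W))];x=np.linalg.lstsq(A,(W**2).sum(1),rcond=None)[0];print(x[:2],np.sqrt(x[2]+x[0]**2+x[1]**2))
E
```

```text
top [232.53139051 158.15690635] ((231.5288543701172, 157.2363739013672), (44.09667205810547, 45.672847747802734), 104.107177734375) [[0.60798323 0.08912067 0.07      ]]
[0.60713269 0.08983981] 0.07164207204990924
side [279.6287763  169.46576684] ((280.6406555175781, 168.42108154296875), (26.42998695373535, 40.64541244506836), 91.68489837646484) [[0.61162683 0.08734692 0.07      ]]
[0.60961929 0.09071413] 0.07375820030320349
```

```bash
python3 -m jog '[[0,0,0,-0.02,-0.001,0,20],[0,0,0,-0.04,-0.002,0,20],[0,0,0,-0.04,-0.002,0,20],[0,0,0,-0.04,-0.002,0,20],[0,0,0,-0.04,-0.002,0,20],[0,0,0,-0.04,-0.002,0,20],[0,0,0,-0.04,-0.002,0,20],[0,0,0,-0.03,-0.002,0,20],[0,0,0,0,0,0,20],[0,0,0,0,0,0,20]]' && python3 -c "
from h import *
togo([.608,.0895,.1685],96.75)"
```

```text
time_s: 14.58
position: [0.6083, 0.0933, 0.2212]
tool_rot: [[-0.116, 0.993, -0.002], [0.993, 0.116, 0.0], [0.001, -0.002, -1.0]]
ft_force: [0.6, 0.0, -3.3]
grip_width: 0.0307
gripper_force: 38.5
pos [0.6083 0.0933 0.2212] yaw 96.65 shift [-0.0038 -0.0007  0.0527] turn z -0.0017 t 14.575 F [ 0.6  0.  -3.3] w 0.0307
```

```bash
python3 -m jog '[[0,0,0,-0.004,-0.0007,0.02,20],[0,0,0,0,0,0.02,20],[0,0,0,0,0,0.006,20],[0,0,0,0,0,0.003,20],[0,0,0,0,0,0,20]]' && python3 -m jog '[[0,0,0,0,0,0.0015,20],[0,0,0,0,0,0,20]]' && python3 -m jog '[[0,0,0,0,0,0.0015,20],[0,0,0,0,0,0,20]]'
```

```text
time_s: 15.2
position: [0.6086, 0.0891, 0.1735]
tool_rot: [[-0.116, 0.993, 0.001], [0.993, 0.116, -0.0], [-0.0, 0.001, -1.0]]
ft_force: [-0.2, -0.3, -3.2]
grip_width: 0.0309
gripper_force: 38.5
time_s: 15.45
position: [0.6085, 0.0888, 0.1717]
tool_rot: [[-0.116, 0.993, 0.0], [0.993, 0.116, -0.0], [-0.0, 0.0, -1.0]]
ft_force: [0.6, 0.4, -2.6]
grip_width: 0.0311
gripper_force: 38.5
time_s: 15.7
position: [0.6084, 0.0887, 0.1699]
tool_rot: [[-0.116, 0.993, -0.0], [0.993, 0.116, -0.0], [0.0, -0.0, -1.0]]
ft_force: [0.2, -0.6, -2.8]
grip_width: 0.0309
gripper_force: 38.5
```

```bash
python3 -m jog '[[0,0,0,0,0,0.001,20],[0,0,0,0,0,0,20]]' && python3 -m jog '[[0,0,0,0,0,0.001,20],[0,0,0,0,0,0,20]]'&& python3 -m jog '[[0,0,0,0,0,0.001,20],[0,0,0,0,0,0,20]]' | grep -E "pos|ft"
```

```text
time_s: 15.95
position: [0.6084, 0.0888, 0.1689]
tool_rot: [[-0.116, 0.993, -0.0], [0.993, 0.116, 0.0], [0.0, -0.0, -1.0]]
ft_force: [0.5, -0.2, -3.8]
grip_width: 0.0308
gripper_force: 38.5
time_s: 16.2
position: [0.6084, 0.0888, 0.1679]
tool_rot: [[-0.116, 0.993, -0.0], [0.993, 0.116, 0.0], [0.0, -0.0, -1.0]]
ft_force: [-0.5, -0.8, -3.3]
grip_width: 0.0313
gripper_force: 38.5
position: [0.6086, 0.0887, 0.1675]
ft_force: [-0.4, 0.1, 0.2]
```

```bash
python3 -m jog '[[0,0,0,0,0,0,60],[0,0,0,0,0,0,80],[0,0,0,0,0,0,100],[0,0,0,0,0,0,100],[0,0,0,0,0,-0.02,100],[0,0,0,0,0,-0.05,100],[0,0,0,0,0,-0.05,100],[0,0,0,-0.05,0,0,100],[0,0,0,-0.06,-0.03,0,100],[0,0,0,0,-0.06,0,100]]' && python3 -m jog '[[0,0,0,0,-0.06,0,100],[0,0,0,0,-0.06,0,100],[0,0,0,0,0,0,100],[0,0,0,0,0,0,100],[0,0,0,0,0,0,100],[0,0,0,0,0,0,100],[0,0,0,0,0,0,100]]' && python3 - <<'E'
from h import *
s=snap("side");t=snap("top");togo([0,0,0])
g=cv2.cvtColor(t["pixels"],cv2.COLOR_RGB2GRAY)
a,b=[np.float64(v)/3.5+[200,125] for v in((132,232),(278,218))]
for o in(-1,0):print(prof(t,g.astype(np.float32),a+[0,o],b+[0,o],44,.3).astype(int))
cv2.imwrite("pics/v2.png",np.hstack([crop(s,235,120,110,110,3.6),crop(t,200,110,110,110,3.6)]))
E
```

```text
time_s: 17.7
position: [0.5334, -0.0298, 0.2857]
tool_rot: [[-0.112, 0.994, -0.001], [0.994, 0.112, -0.0], [-0.0, -0.001, -1.0]]
ft_force: [0.4, 0.3, 0.7]
grip_width: 0.0853
gripper_force: 0.0
time_s: 18.58
position: [0.4145, -0.0405, 0.2868]
tool_rot: [[-0.116, 0.993, -0.0], [0.993, 0.116, 0.0], [0.0, -0.0, -1.0]]
ft_force: [-0.1, 0.4, -0.2]
grip_width: 0.0854
gripper_force: 0.0
pos [ 0.4143 -0.0404  0.2869] yaw 96.66 shift [ 0.0882 -0.4068  0.287 ] turn z None t 18.675 F [-0.6  0.  -0. ] w 0.0853
[184 181 181 180 179 178 181 177 144  87  87 155 178 169 168 166 165 164
 163 162 161 161 159 158 157 155 153 153 153 149 148 147 144 143 141 138
 137 135 131 129 127 124 120 117]
[180 180 181 181 180 180 185 177 113  74 119 166 177 170 169 168 168 166
 165 164 163 163 161 161 159 158 157 155 154 153 151 150 148 146 146 143
 140 139 137 134 132 130 127 124]
```

View pics/v2.png

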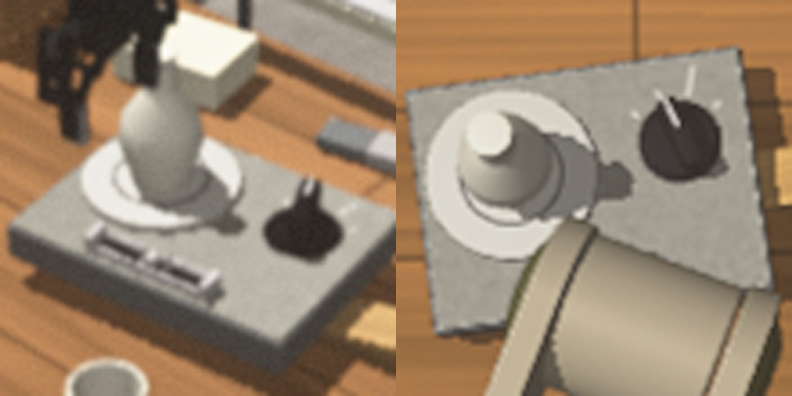

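The vase stands upright, concentric with the ring on the platter (top crop foot about 512,175). The knob is at (681,143) with its pointer at (665,97), and the long mark runs from (688,92) to (693,68). I'll compute the axis and bar angle.

```bash
python3 - <<'E'
from h import *
from scipy.optimize import least_squares as ls
t=snap("top");T=lambda a:(np.float64(a)-[396,0])/3.6+[200,110]
Lf,Rt,l1,l2=back(t,T([(637,110),(718,116),(688,92),(693,68)]),.063)[:,:2]
print(Lf,Rt,l1,l2)
def f(p):
    x,y,r,a=p;c=np.r_[x,y];u=lambda th:np.r_[np.cos(a-th),np.sin(a-th)]
    n=np.r_[-u(1.2)[1],u(1.2)[0]]
    return np.r_[c+r*u(0)-Lf,c+r*u(1.8)-Rt,(l1-c)@n,(l2-c)@n]
r=ls(f,[.63,-.06,.045,1.]);print(r.x,np.degrees(r.x[3]-np.r_[0,.6,1.2]),r.fun.round(4))
print("disc",back(t,T((681,143)),.068),back(t,T((681,143)),.08))
ln=back(t,T([(680,126),(661,93)]),.103);d=ln[1]-ln[0];print("line",ln,np.degrees(np.arctan2(d[1],d[0])))
s=snap("side");a=(np.float64([(315,180)]))/3.6+[235,120];print("side bar top?",back(s,a,.103))
togo([*r.x[:2],.3],np.degrees(r.x[3]-.6))
E
```

```text
[ 0.66107012 -0.0224608 ] [ 0.6544237  -0.09351726] [ 0.67637303 -0.06755089] [ 0.69782645 -0.07233252]
[ 0.63095041 -0.05493396  0.04453378  0.88906208] [ 50.93950493  16.56203723 -17.81543048] [-0.0021  0.0021  0.0038  0.0034  0.0019  0.0039]
disc [[ 0.62971091 -0.06061499  0.068     ]] [[ 0.62680797 -0.06062316  0.08      ]]
line [[ 0.63591773 -0.06004214  0.103     ]
 [ 0.66474552 -0.04437413  0.103     ]] 28.524251417331485
side bar top? [[ 0.66005576 -0.05227046  0.103     ]]
pos [ 0.4142 -0.0405  0.287 ] yaw 96.65 shift [-0.0395  0.2136 -0.013 ] turn z 1.3978 t 18.775 F [-0.5  0.4  0.5] w 0.0856
```

```bash
python3 - <<'E'
from h import *
t=snap("top");g=cv2.cvtColor(t["pixels"],cv2.COLOR_RGB2GRAY)
big=cv2.resize(g[120:165,258:302],None,fx=6,fy=6,interpolation=cv2.INTER_CUBIC)
m=(cv2.subtract(big,cv2.medianBlur(big,61))>22).astype(np.uint8)
n,lab,st,ce=cv2.connectedComponentsWithStats(m)
for i in range(1,n):
    if st[i,4]<40: continue
    ys,xs=np.where(lab==i);u=np.c_[xs,ys]/6+[258,120]-.42;w=back(t,u,.063)[:,:2];c=w.mean(0)
    e=np.linalg.svd(w-c,full_matrices=False)[2][0];print(st[i,4],c.round(4),"dir",np.degrees(np.arctan2(*(e*np.sign(e[0]+1e-9))[::-1])).round(1),"at .103",back(t,[u.mean(0)],.103)[0,:2].round(4),"size",(np.ptp((w-c)@e)).round(4))
d=(cv2.GaussianBlur(big,(5,5),0)<75).astype(np.uint8);n,lab,st,ce=cv2.connectedComponentsWithStats(d);i=1+np.argmax(st[1:,4]);print("dark",st[i],back(t,[ce[i]/6+[258,120]-.42],.068))
C=max(cv2.findContours((lab==i).astype(np.uint8),0,1)[0],key=cv2.contourArea);c,r=cv2.minEnclosingCircle(C);print(back(t,[np.array(c)/6+[258,120]-.42],.068),r/6*.0031)
E
```

```text
66 [ 0.7109 -0.1048] dir -7.9 at .103 [ 0.6986 -0.1034] size 0.0056
559 [ 0.6872 -0.0681] dir -10.7 at .103 [ 0.6756 -0.0679] size 0.0283
153 [ 0.6757 -0.0405] dir 44.1 at .103 [ 0.6646 -0.0412] size 0.0094
644 [ 0.6561 -0.0525] dir 24.9 at .103 [ 0.6456 -0.0528] size 0.0273
160 [ 0.6659 -0.0911] dir -49.9 at .103 [ 0.6551 -0.0901] size 0.0087
141 [ 0.6584 -0.0196] dir 48.5 at .103 [ 0.6478 -0.0209] size 0.0084
51 [ 0.6525 -0.1175] dir -16.2 at .103 [ 0.6421 -0.1157] size 0.0049
69 [ 0.6293 -0.1197] dir -9.8 at .103 [ 0.6196 -0.1178] size 0.0055
67 [ 0.6229 -0.096 ] dir 3.5 at .103 [ 0.6135 -0.0949] size 0.0065
74 [ 0.6068 -0.1226] dir -5.7 at .103 [ 0.598  -0.1206] size 0.006
64 [ 0.5846 -0.1255] dir -39.9 at .103 [ 0.5764 -0.1234] size 0.0056
dark [   60   103   132   138 13204] [[ 0.63121812 -0.05918688  0.068     ]]
[[ 0.63431071 -0.06045029  0.068     ]] 0.037095304361979164
```

```bash
python3 -m jog '[[0,0,0,-0.0112,0.053,0,100],[0,0,0,-0.0112,0.053,0,100],[0,0,0,-0.0112,0.053,0,100],[0,0,0,-0.0112,0.053,0,100],[0,0,0.181,0,0,0.01,100],[0,0,0.181,0,0,0.01,100],[0,0,0.181,0,0,0.02,100],[0,0,0.181,0,0,0.03,100],[0,0,0.181,0,0,0.03,100],[0,0,0.181,0,0,0.02,100]]' 25 && python3 -m jog '[[0,0,0.181,0,0,0.02,100],[0,0,0,0,0,0,100],[0,0,0,0,0,0,100]]' | grep pos && python3 -c "
from h import *
togo([.630,-.0603,.078],24.0)"
```

```text
time_s: 20.08
position: [0.6295, -0.0603, 0.1654]
tool_rot: [[0.828, 0.56, -0.002], [0.56, -0.828, 0.0], [-0.001, -0.001, -1.0]]
ft_force: [-0.3, 0.5, 0.5]
grip_width: 0.0854
gripper_force: 0.0
position: [0.6303, -0.0606, 0.1479]
pos [ 0.6303 -0.0606  0.1479] yaw 24.25 shift [-0.0002 -0.0004  0.0699] turn z 0.0044 t 20.45 F [-0.4 -0.7  0.3] w 0.0853
```

```bash
python3 -m jog '[[0,0,0.004,0,0,0.03,100],[0,0,0,0,0,0.02,100],[0,0,0,0,0,0.01,100],[0,0,0,0,0,0.01,100],[0,0,0,0,0,0,100]]' 25 && python3 -m jog '[[0,0,0,0,0,0,30],[0,0,0,0,0,0,15],[0,0,0,0,0,0,10],[0,0,0,0,0,0,10],[0,0,0,0,0,0,10],[0,0,0,0,0,0,10]]' && python3 -c "
from h import *
togo([.630,-.0603,.078],24.0);print(observe()['wrist_torque'])"
```

```text
time_s: 21.08
position: [0.6299, -0.0605, 0.077]
tool_rot: [[0.915, 0.404, -0.0], [0.404, -0.915, 0.0], [-0.0, -0.0, -1.0]]
ft_force: [-0.0, 0.5, 0.6]
grip_width: 0.0858
gripper_force: 0.0
time_s: 21.82
position: [0.6306, -0.0621, 0.0777]
tool_rot: [[0.915, 0.403, 0.002], [0.403, -0.915, -0.003], [0.001, 0.003, -1.0]]
ft_force: [1.8, -7.0, 1.3]
grip_width: 0.0175
gripper_force: 29.8
pos [ 0.6306 -0.0621  0.0777] yaw 23.78 shift [ 0.0002 -0.0019 -0.0003] turn z -0.0038 t 21.825 F [ 1.8 -7.   1.3] w 0.0175
[-0.88296284 -0.11761474 -0.0292372 ]
```

```bash
python3 -m jog '[[0,0,0,0,0.002,0,10],[0,0,0,0,0,0,10]]' | grep -E "pos|ft" && python3 -c "
from rig import observe;s=observe();print(s['ft_force'],s['wrist_torque'])"
```

```text
position: [0.6307, -0.0623, 0.0776]
ft_force: [-2.0, -0.7, 5.6]
[-1.96718016 -0.72898446  5.57060821] [0.14795012 0.37582353 0.01218488]
```

```bash
python3 -m jog '[[0,0,0.1,0,0,0,10],[0,0,0.1,0,0,0,10],[0,0,0.1,0,0,0,10],[0,0,0.1,0,0,0,10],[0,0,0.1,0,0,0,10],[0,0,0.1,0,0,0,10],[0,0,0,0,0,0,10],[0,0,0,0,0,0,10]]' && python3 -c "
from h import *
togo([.6305,-.0622,.078],-10.6);print(observe()['wrist_torque'])"
```

```text
time_s: 23.08
position: [0.6304, -0.0591, 0.0776]
tool_rot: [[0.983, -0.182, -0.001], [-0.182, -0.983, 0.005], [-0.001, -0.005, -1.0]]
ft_force: [-2.8, 13.1, 6.3]
grip_width: 0.0175
gripper_force: 30.6
pos [ 0.6304 -0.0591  0.0776] yaw -10.48 shift [ 0.0007  0.0031 -0.0005] turn z 0.0021 t 23.075 F [-2.8 13.1  6.3] w 0.0175
[2.37352323 0.33615976 0.07294741]
```

```bash
python3 -m jog '[[0,0,0,0,-0.002,0,10],[0,0,0,0,-0.0015,0,10],[0,0,0,0,0,0,10]]' | grep -E "pos|ft" && python3 -c "
from h import *
togo([.6305,-.0622,.078],-10.6);print(observe()['wrist_torque'])"
```

```text
position: [0.6304, -0.0588, 0.0776]
ft_force: [-5.6, -1.3, 7.7]
pos [ 0.6304 -0.0588  0.0776] yaw -10.54 shift [ 0.0007  0.0034 -0.0004] turn z 0.0011 t 23.45 F [-5.6 -1.3  7.7] w 0.0177
[ 0.02158352  1.00632444 -0.01422977]
```

```bash
python3 -m jog '[[0,0,0,0,0,0,60],[0,0,0,0,0,0,100],[0,0,0,0,0,0,100],[0,0,0,0,0,-0.03,100],[0,0,0,0,0,-0.06,100],[0,0,0,0,0,-0.06,100],[0,0,0,-0.04,0,-0.03,100],[0,0,0,-0.06,0,0,100],[0,0,0,-0.06,0,0,100],[0,0,0,-0.06,0,0,100]]' | grep -E "pos|ft" && python3 -m jog '[[0,0,0,-0.03,0.05,0,100],[0,0,0,0,0.06,0,100],[0,0,0,0,0.06,0,100],[0,0,0,0,0.06,0,100],[0,0,0,0,0,0,100],[0,0,0,0,0,0,100],[0,0,0,0,0,0,100]]' | grep pos; python3 - <<'E'
from h import *
t=snap("top");s=snap("side");g=cv2.cvtColor(t["pixels"],cv2.COLOR_RGB2GRAY)
big=cv2.resize(g[120:165,258:302],None,fx=6,fy=6,interpolation=cv2.INTER_CUBIC)
m=(cv2.subtract(big,cv2.medianBlur(big,61))>22).astype(np.uint8)
n,lab,st,ce=cv2.connectedComponentsWithStats(m)
for i in range(1,n):
    if st[i,4]<100: continue
    ys,xs=np.where(lab==i);u=np.c_[xs,ys]/6+[258,120]-.42;w=back(t,u,.063)[:,:2];c=w.mean(0)
    e=np.linalg.svd(w-c,full_matrices=False)[2][0];print(st[i,4],c.round(4),"dir",np.degrees(np.arctan2(*(e*np.sign(e[0]+1e-9))[::-1])).round(1),"size",(np.ptp((w-c)@e)).round(4))
a,b=[np.float64(v)/3.5+[200,125] for v in((132,232),(278,218))]
for o in(-2,-1,0):print(prof(t,g.astype(np.float32),a+[0,o],b+[0,o],44,.3).astype(int))
cv2.imwrite("pics/k1.png",np.hstack([crop(s,235,120,110,110,3.6),crop(t,200,110,110,110,3.6)]))
E
```

```text
position: [0.4131, -0.018, 0.257]
ft_force: [-0.8, -0.6, 0.5]
position: [0.3437, -0.238, 0.2572]
539 [ 0.6875 -0.0682] dir -11.0 size 0.0277
175 [ 0.6752 -0.0406] dir 30.7 size 0.0098
649 [ 0.6575 -0.0608] dir -11.9 size 0.025
164 [ 0.6661 -0.0909] dir -61.0 size 0.009
139 [ 0.6584 -0.0196] dir 46.8 size 0.0083
[ 77  31  42  49  55  63  67  60  47  44  46  46  50  48  71 142 119  41
 119 161 145 108  74  95  99  54  52  51  52  54  54  56  57  58  57  55
  55  38  95 200 219 131  67  94]
[ 97  41  47  56  58  56  56  58  59  59  60  60  59  54  70 136 124  56
 151 209 192 136  81  61  71  58  58  59  59  59  57  58  58  57  57  57
  57  45  84 176 212 141  75  95]
[129  53  47  59  60  59  61  61  60  60  59  59  58  54  67 113 104  53
 127 176 167 120  73  68  77  54  54  53  53  52  49  47  50  53  56  55
  54  44  69 151 206 153  82  94]
```

View pics/k1.png

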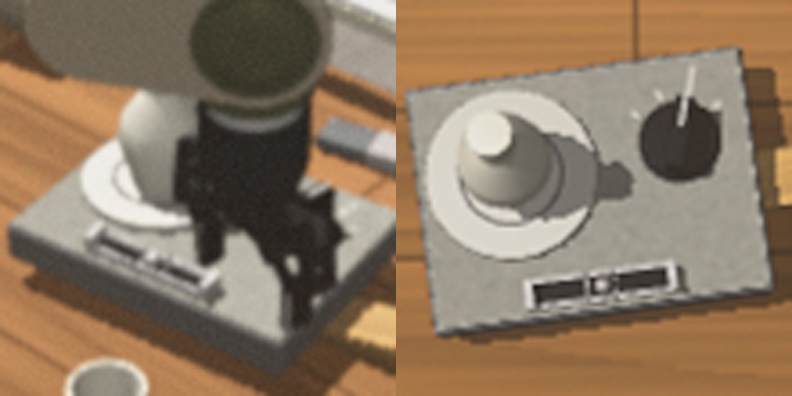

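The pointer now lines up with the long mark (top crop 685,95), the ball sits between its lines (600,285), and the vase is upright. One finer check that the knob is in its detent: compare the pointer angle before and after.

```bash
python3 - <<'E'
from h import *
T=snap("top")
now=np.mean([cv2.cvtColor(snap("top")["pixels"],cv2.COLOR_RGB2GRAY).astype(float) for _ in range(4)],0).astype(np.float32)
old=cv2.imread("pics/t2.png",0).astype(np.float32)
from scipy.optimize import least_squares as ls
for nm,im in(("old",old),("now",now)):
    for ax in((.6300,-.0603),(.632,-.0600)):
        best=[]
        for z in(.103,):
            th=np.radians(np.arange(-30,50,.25));rr=np.linspace(.012,.027,16);v=[]
            for a in th:
                W=np.c_[ax[0]+rr*np.cos(a),ax[1]+rr*np.sin(a),np.full(16,z)];P=proj(T,W).astype(np.float32)
                v.append(cv2.remap(im,P[:,0][None],P[:,1][None],cv2.INTER_CUBIC)[0].mean())
            v=np.array(v);w=np.clip(v-v.max()*.6,0,None);best.append((np.degrees((w*th).sum()/w.sum()).round(2),v.max().round(0)))
        print(nm,ax,best)
s=observe();print(s["time_s"],s["ft_force"])
E
```

```text
old (0.63, -0.0603) [(np.float64(25.29), np.float32(188.0))]
old (0.632, -0.06) [(np.float64(26.97), np.float32(185.0))]
now (0.63, -0.0603) [(np.float64(-3.86), np.float32(177.0))]
now (0.632, -0.06) [(np.float64(-5.8), np.float32(181.0))]
25.925 [-0.5598447   0.26554551  0.39967233]
```

```bash
python3 - <<'E'
from h import *
T=snap("top")
now=np.mean([cv2.cvtColor(snap("top")["pixels"],cv2.COLOR_RGB2GRAY).astype(float) for _ in range(4)],0).astype(np.float32)
old=cv2.imread("pics/t2.png",0).astype(np.float32)
for nm,im in(("old",old),("now",now)):
  for z in(.103,):
    th=np.radians(np.arange(-35,50,.25));rr=np.linspace(.012,.025,16);ax=(.634,-.0583);v=[]
    for a in th:
        P=proj(T,np.c_[ax[0]+rr*np.cos(a),ax[1]+rr*np.sin(a),np.full(16,z)]).astype(np.float32)
        v.append(cv2.remap(im,P[:,0][None],P[:,1][None],cv2.INTER_CUBIC)[0].mean())
    v=np.array(v);w=np.clip(v-v.max()*.6,0,None);print(nm,np.degrees((w*th).sum()/w.sum()).round(2),v.max())
E
```

```text
old 24.86 184.03226
now -11.62 181.63559
```

```bash
python3 -m jog '[[0,0,0,0,-0.06,0,100],[0,0,0,0,-0.06,0,100],[0,0,0,0,-0.06,0,100],[0,0,0,0,-0.06,0,100],[0,0,0,0,-0.04,0,100],[0,0,0,0,0,0,100],[0,0,0,0,0,0,100]]' | grep pos; python3 - <<'E'
from h import *
T=snap("side")
now=np.mean([cv2.cvtColor(snap("side")["pixels"],cv2.COLOR_RGB2GRAY).astype(float) for _ in range(6)],0).astype(np.float32)
old=cv2.imread("pics/s2.png",0).astype(np.float32)
big=lambda im:cv2.resize(im[155:195,295:345],None,fx=6,fy=6,interpolation=cv2.INTER_CUBIC)
for nm,im in(("old",old),("now",now)):
    b=np.clip(big(im),0,255).astype(np.uint8);m=(cv2.subtract(b,cv2.medianBlur(b,61))>20).astype(np.uint8);n,lab,st,ce=cv2.connectedComponentsWithStats(m)
    for i in range(1,n):
        if st[i,4]<120: continue
        ys,xs=np.where(lab==i);u=np.c_[xs,ys]/6+[295,155]-.42
        for z in(.063,.103):
            w=back(T,u,z)[:,:2];c=w.mean(0);e=np.linalg.svd(w-c,full_matrices=False)[2][0];e=e*np.sign(e[0]+1e-9)
            print(nm,st[i,4],z,c.round(4),np.degrees(np.arctan2(e[1],e[0])).round(1),np.ptp((w-c)@e).round(4),"about axis",np.degrees(np.arctan2(c[1]+.0583,c[0]-.634)).round(1))
cv2.imwrite("pics/k2.png",np.hstack([big(old),big(now)]))
E
```

```text
position: [0.3947, 0.0357, 0.257]
old 1340 0.063 [ 0.791  -0.0365] 36.9 0.0497 about axis 7.9
old 1340 0.103 [ 0.7443 -0.0684] 36.9 0.0479 about axis -5.2
old 735 0.063 [ 0.745  -0.0207] 29.0 0.0491 about axis 18.7
old 735 0.103 [ 0.7    -0.0531] 29.0 0.0473 about axis 4.5
old 531 0.063 [0.7374 0.0049] 41.9 0.0236 about axis 31.4
old 531 0.103 [ 0.6927 -0.0285] 41.9 0.0227 about axis 26.9
old 428 0.063 [ 0.7056 -0.0109] 33.7 0.0289 about axis 33.5
old 428 0.103 [ 0.6621 -0.0437] 33.7 0.0278 about axis 27.4
old 318 0.063 [0.6351 0.0295] 18.3 0.0625 about axis 89.3
old 318 0.103 [ 0.5942 -0.0048] 18.3 0.0601 about axis 126.7
old 677 0.063 [ 0.6896 -0.0409] 34.2 0.0522 about axis 17.4
old 677 0.103 [ 0.6466 -0.0726] 34.2 0.0502 about axis -48.6
old 633 0.063 [ 0.6511 -0.0174] 9.9 0.0235 about axis 67.3
old 633 0.103 [ 0.6096 -0.05  ] 9.9 0.0226 about axis 161.2
old 737 0.063 [ 0.6497 -0.0564] 36.6 0.0539 about axis 6.8
old 737 0.103 [ 0.6083 -0.0875] 36.6 0.0519 about axis -131.3
old 127 0.063 [ 0.683  -0.0672] 31.9 0.0105 about axis -10.3
old 127 0.103 [ 0.6403 -0.0979] 31.9 0.0101 about axis -80.9
now 978 0.063 [ 0.7905 -0.0279] 25.1 0.0429 about axis 11.0
now 978 0.103 [ 0.7438 -0.0601] 25.1 0.0413 about axis -1.0
now 1067 0.063 [0.6587 0.0456] 41.8 0.0796 about axis 76.6
now 1067 0.103 [0.6169 0.0106] 41.8 0.0766 about axis 103.9
now 160 0.063 [ 0.6858 -0.0296] 14.4 0.0157 about axis 29.0
now 160 0.103 [ 0.6431 -0.0617] 14.4 0.0151 about axis -20.7
now 699 0.063 [ 0.6844 -0.0645] 18.8 0.0424 about axis -7.0
now 699 0.103 [ 0.6417 -0.0953] 18.8 0.0408 about axis -78.3
now 157 0.063 [0.6212 0.0077] 42.0 0.011 about axis 100.9
now 157 0.103 [ 0.5809 -0.0258] 42.0 0.0106 about axis 148.6[ WARN:0@3.495] global loadsave.cpp:1063 imwrite_ Unsupported depth image for selected encoder is fallbacked to CV_8U.
```

View pics/k2.png

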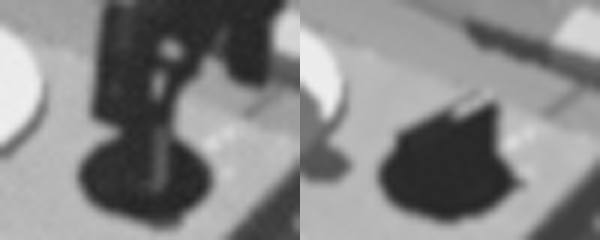

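The last picture, taken from the side, shows the pointer in line with the long mark (about 470,105, mark at 520,140). In the grip, the measured turn was 34.3° (0.60 rad) with almost no torque at either end, so the knob is in its detent. Handing in.

```bash
python3 -c "
from rig import job
print(job.close_job())"
```

```text
the job is handed in; nothing more can be done
None
```

I handed the job in at about 28 s on the robot's clock: the wedge is under the low end with the ball within about 1 mm of centre, the vase stands upright in the middle of the platter, and the knob points at the long mark; the click itself is inferred from the 0.60 rad turn and near-zero torque, because the pictures fix the pointer only to about 2°.

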